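# Release the eccentric lock and load the crucible slide

## Robot

A 6-joint arm with a two-finger parallel gripper is mounted at the origin on the work surface. World frame = base frame: x ahead of the robot, y to its left, z up, the work surface at z = 0. Lengths are in mm, angles in rad, forces in N, time in s.
With the tool pointing down it reaches from about 375 to 925 mm from the base axis. Payload 5.7 kg.
Tool frame: the origin (TCP) lies where the fingers leave the gripper's body, on its centre line; the fingertips stand 80 mm ahead of it and the grasp point (between the pads) lies 61 mm ahead of it (env.finger_overhang is the distance from the TCP to the fingertips, in mm); y points along the fingers, x is the direction in which the jaws open and shut, and the axes are right-handed (so a half turn about y gives the same grasp; the last joint's range is limited). The gripper opens to 88 mm and grips with 3 to 60 N. Pads are 20 mm wide; open, the fingers measure 115 mm over their backs; the gripper's body (75 mm by 178 mm) begins 61 mm behind the grasp point.
Start: joints at [-1.461, 0.359, 1.51, -0, 1.272, -0.115], TCP at [133.735, -584.882, 302.623] pointing down, gripper open.
Joint ranges: [-2.97, 2.97], [-1.01, 2.36], [0.21, 2.38], [-0.96, 4.11], [0.2, 2.71], [-2.98, 2.98]. Speed limits (rad/s): [2.39, 2.39, 3.14, 3.14, 3.14, 3.14].

## Interface

Orientations are given as a 3x3 rotation matrix whose columns are the frame's x, y, z axes.
In Python, from station import env gives the robot as it stands.
- The arm moves only by the shell command python3 -m crank 'ROWS' [OPENING] [FORCE]. ROWS is JSON, a list of rows, each a list of 2 entries, a list of its own where there are three numbers: the shift along the tool's x, y, z in mm, then the turn, a rotation vector about the tool's x, y, z in degrees. A call has 1 to 10 rows; each row shifts and turns the commanded pose from where the row before left it, along the tool's axes as they then stand; what a row does not reach is not made up. A row lasts 1/12 s, in which the tool goes at most 41.7 mm and 7.16 degrees, less where a joint would pass 70% of its speed; a pose out of reach is approached as far as the arm can. A call is refused whole if a number of a shift passes 41.7 or a number of a turn 7.16, either way. A call with a gripper value outside its range is refused whole. OPENING is the finger opening in mm, from 0 to 87.8, set as the call begins (- or left out, the last holds). The fingers move at their own pace and stop on an object; FORCE is the grip in N (left out, the last holds). Time passes only in rows, so rows that do not move let the fingers close. It gives the time, the measured TCP pose, the force and the opening at its end, in the units of the state.
- env.state(): the state, without advancing time (a new reading comes with each control period).
- env.camera(name): name is "scene" or "top" or "wrist"; returns the picture (420x560x3 uint8, blue, green, red); there is no depth.
- env.camera_params(name): a dict with "mtx" (3x3 intrinsics, pixels), "R" (3x3) and "t" (3): a world point X has camera coordinates R X + t; the wrist camera has in their place "hand_eye" (4x4, takes a point from camera to tool coordinates, whose origin is the TCP and whose axes are the tool frame's). Camera axes: x right, y down, z forward; pixel columns grow to the right and rows downward; lengths in mm; the calibration is good to about 2 mm. A picture is of the moment at which its call begins: read the wrist's pose just before it. camera_params takes no time and is no camera call.
- env.sign_off(): hands the job in, once; it reports no verdict.
Trained networks look in the newest picture that a camera, given by its name, has taken for a name from the list of things; names that differ only in an ending like _2 or _b are one class to them, and where a whole thing is asked for, a point or a joint stands for the part that bears it (a point fixed in the world has none). Each returns a list of dicts, best first, with "p" (0 to 1); they miss things now and then, are a little off and sometimes report something else, mostly with a low value. They report only what shows in the picture. A call takes as long as a camera call.
- env.recognise(label, camera): "extent" ([left, top, right, bottom] in pixels, round what is visible of it).
- env.trace(label, camera): "pixels" (420x560 bool, what is visible of it) and "extent" ([left, top, right, bottom] in pixels, round what is visible of it).
- env.place_of(label, camera): "at" ([column, row] in pixels: a listed point, or the origin of a listed thing).
The state is a dict: "clock": time; "qpos": joint angles; "joint_velocities": joint speeds; "effort": joint torques, N m; "tcp_pos": TCP position; "ee_rot": TCP orientation; "ft_force": force on the tool from outside, world axes, zero at the start; "wrist_torque": the same for the moment, N m; "width": opening from 0.0 (shut) to 1.0 (fully open).
Only numpy, scipy, OpenCV 4.12 (cv2) and the standard library are available. Lean on these libraries where they do the work, as an engineer would, in place of code of your own. Each camera call takes 0.05 s, during which the arm holds its last target.

## Task

Load the crucible into the furnace: turn the brass lock cam by its lever (the one with the red post) clockwise, fully to its low point, and only then push the loading slide all the way home, with the crucible riding upright in its holder. Push with the outside of the fingers only and take nothing between them. Leave the slide where it is parked until the cam is down, never drive it against the raised cam, and do not disturb the other things on the bench.

Things in the scene. Friction and masses are not known exactly. Their poses are not given: they have to be found in the camera images.
- loader: fixed crucible loader and furnace in one unit. Origin on the bench under the slide's centre line; x = loading direction (slide to furnace), y = the side of the lock lever (towards the robot), z up. Dark base plate x -190 to 150 mm, y -65 to 65 (to 145 under the lock), 12 mm thick, two steel rods; rear rod support at x -188 to -174, 48 mm high. Nothing outside the furnace is higher than 112 mm
- lock_cam (a joint): angle (rad) of the eccentric lock. 0 = low point: lobe (white dot) towards the furnace along the loader's x, lever on its stop pin, slide free to go home. Grows counter-clockwise seen from above, up to 2.5, bringing the lobe towards the slide, which it then stops about 18 mm x (1 - cos value) short of home. Stays where left; stiff: about 9 N at the post. An ordinary push on the slide does not turn it
- cam_pivot (a point): the lock's vertical pivot axis, at the top of the brass disc, 43 mm above the bench; in the loader frame x 10, y 90 mm; axes as the loader's. The disc is 64 mm in diameter, 14 mm thick, its centre 18 mm off the pivot
- lever_post (a point): centre of the top of the red upright post on the lock's black lever, 106 mm above the bench. Round post 16 mm in diameter, free from 57 to 106 mm above the bench, 70 mm from the pivot, at (0.70 + joint lock_cam) rad counter-clockwise from the loader's x. Lever bar 12 mm wide, top 57 mm. Steel stop pin (8 mm, 55 mm high) 57 mm from the pivot, clockwise of the lever's end position
- carriage (a joint): travel of the loading slide (the cam's follower) along the loader's x, in m: 0 = fully back, where it starts parked; 0.060 = fully home against its stop. It moves with about 3 N and stays where it is left
- push_pad (a point): centre of the rear face of the black rubber pad on the slide's upright push plate, 78 mm above the bench; x = loading direction (push this way), z up. Pad 60 mm wide, from 61 to 95 mm above the bench; plate 74 mm wide, 13 mm thick with pad, top at 100 mm. Blue slide block below, 47 mm high, with a steel follower arm reaching out in y towards the cam
- holder (a point): middle of the inner floor of the round white crucible holder, on a 20 mm wide tongue of the slide, 48 mm above the bench, 230 mm ahead of the pad's face; bore 30 mm, 8 mm deep. Axes as the pad's
- port (a point): centre of the inlet port at the outer face of the furnace's steel collar, 65 mm above the bench; axes as the loader's. Port 60 mm wide, open from 22 to 94 mm above the bench; collar 112 mm high and wide, 30 mm deep. Behind it the white furnace housing with blue top, in the loader frame x 148 to 432, y -142 to 82 mm, 187 mm high (thin gas outlet pipe on top, to 300 mm)
- crucible: loose white ceramic crucible, 27 mm in diameter at the rim, 23 mm at the foot, 27 mm high, 20 g, standing in the slide's holder; origin at the centre of its underside, z up. Only rides along
- spare_a: bystander: loose spare crucible (as above) standing in the aluminium rack beside the loader; origin at its underside
- spare_b: bystander: another spare crucible in the rack
- spare_c: bystander: another spare crucible in the rack
- vial: bystander: loose glass vial with black cap, 27 mm in diameter, 55 mm high; origin at its underside
- reagent: bystander: loose white reagent jar with blue cap, 68 mm in diameter, 130 mm high; origin at its underside
- tweezers: bystander: loose steel tweezers lying flat, 140 mm long along their x; origin under their middle

How it is judged:
By the outcome, as a careful person would: the job done as asked, in the order asked, and still so for the second after the job is handed in, with the robot touching nothing.
It also fails if it takes over 58 s, if anything falls off the work surface, if the arm or the gripper's body presses on something with over 40 N, if the wrist force passes 120 N, or if a joint passes its speed limit or range.

## Working session

There is one attempt and no reset: what is moved stays moved. The work goes in short steps, Python scripts to look and compute and a shell command to move; the robot and the scene stay as the last step left them, time stands still between calls to the robot, and variables do not carry over. Pictures are saved under pics/ and viewed, and the job is handed in when it is done.

```bash
ls; mkdir -p pics; python3 - <<'E'
from station import env
import cv2
print(env.state())
for n in("scene","top"):
    cv2.imwrite(f"pics/{n}0.png",env.camera(n))
    for l in("lever_post","cam_pivot","push_pad","holder","port","loader"):
        try:
            r=env.place_of(l,n); print(n,l,[(x["p"],x["at"]) for x in r[:2]])
        except Exception as e: print(l,e)
    p=env.camera_params(n);print(p)
E
```

```text
pics
{'clock': 0.0, 'qpos': array([-1.46112253e+00,  3.59520047e-01,  1.51142689e+00,  4.59314468e-06,
        1.27248279e+00, -1.15103216e-01]), 'joint_velocities': array([-0.00098599,  0.00066061, -0.00025575, -0.00112942, -0.00150502,
        0.00019282]), 'effort': array([-1.88565318e-03, -5.15379453e+01, -2.70731020e+01,  6.75302627e-02,
        3.49647843e-02, -1.61694620e-04]), 'tcp_pos': array([ 133.66590759, -584.36845154,  301.80260582]), 'ee_rot': array([[ 2.22887489e-01, -1.96711054e-04,  9.74844156e-01],
       [-9.74842469e-01,  1.82651484e-03,  2.22887472e-01],
       [-1.82441174e-03, -9.99998313e-01,  2.15345015e-04]]), 'ft_force': array([-0.19451331, -0.50727733,  0.24684095]), 'wrist_torque': array([-0.01778707,  0.05525354, -0.04499786]), 'width': 1.0008953661891171}
scene lever_post [(0.57, [286.6, 189.4])]
scene cam_pivot [(0.65, [298.1, 224.6])]
scene push_pad [(0.83, [238.3, 232.7])]
scene holder [(0.79, [328.6, 242.9])]
scene port [(0.85, [342.4, 239.9])]
scene loader [(0.81, [293.8, 255.9]), (0.34, [208.4, 196.1])]
{'mtx': array([[467.80374323,   0.        ,
[... 271 characters left out ...]
't': array([ 251.2798142 , -205.22757277, 1661.13231678])}
top lever_post [(0.78, [276.5, 231.5])]
top cam_pivot [(0.96, [253.4, 214.7])]
top push_pad [(0.96, [310.9, 155.4])]
top holder [(0.9, [209.1, 182.7])]
top port [(0.71, [273.5, 274.9]), (0.48, [333.9, 219.0])]
top loader [(0.6, [250.8, 180.1]), (0.39, [375.8, 284.5])]
{'mtx': array([[474.33396123,   0.        , 283.02702053],
       [  0.        , 474.33396123, 205.87880481],
       [  0.        ,   0.        ,   1.        ]]), 'R': array([[ 0.0124956 , -0.99988908, -0.008105  ],
       [-0.98640398, -0.01099795, -0.1639702 ],
       [ 0.16386288,  0.01004371, -0.986432  ]]), 't': array([-106.58940893,  521.69847159,  999.56192469])}
```

View pics/scene0.png

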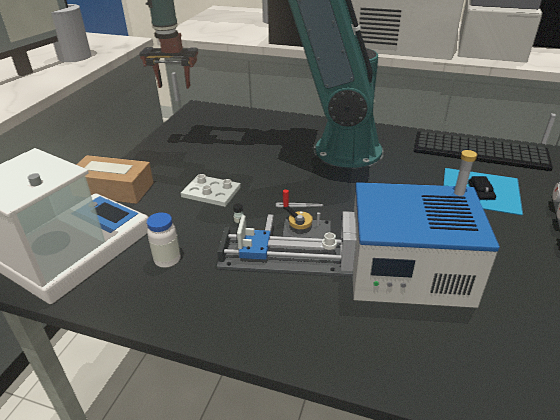

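View pics/top0.png

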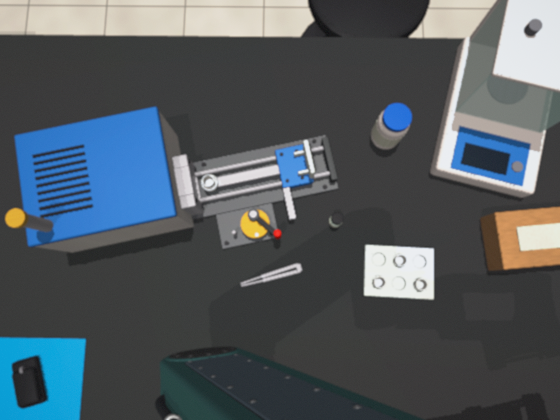

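```bash
cat > h.py <<'E'
from station import env
import numpy as np
from scipy.optimize import least_squares
def proj(n,X):
    p=env.camera_params(n);c=p["R"]@X+p["t"];u=p["mtx"]@c;return u[:2]/u[2]
def back(n,uv,z):
    p=env.camera_params(n);d=p["R"].T@np.linalg.inv(p["mtx"])@np.array([uv[0],uv[1],1]);o=-p["R"].T@p["t"]
    return o+d*(z-o[2])/d[2]
E
python3 - <<'E'
from h import *
import cv2
O={'top':dict(lever_post=(276.5,231.5),cam_pivot=(253.4,214.7),push_pad=(310.9,155.4),holder=(209.1,182.7)),
'scene':dict(lever_post=(286.6,189.4),cam_pivot=(298.1,224.6),push_pad=(238.3,232.7),holder=(328.6,242.9),port=(342.4,239.9))}
Z=dict(lever_post=106,cam_pivot=43,push_pad=78,holder=48,port=65)
for n in O:
  for k in O[n]: print(n,k,back(n,O[n][k],Z[k]).round(1))
def pts(v):
    x,y,a,q,px=v
    L=dict(cam_pivot=(10,90),push_pad=(px,0),holder=(px+230,0),lever_post=(10+70*np.cos(.7+q),90+70*np.sin(.7+q)),port=(118,0))
    c,s=np.cos(a),np.sin(a)
    return {k:np.array([x+c*u-s*w,y+s*u+c*w,Z[k]]) for k,(u,w) in L.items()}
def f(v):
    P=pts(v);return np.concatenate([proj(n,P[k])-O[n][k] for n in O for k in O[n]])
for a0 in(1.5,):
  for q0 in(.5,1.5,2.3):
    r=least_squares(f,[750,30,a0,q0,-120],loss='soft_l1',x_scale=[10,10,.1,.1,10]);print(r.x.round(3),r.cost)
print(r.fun.reshape(-1,2).round(1))
x=pts(r.x)
for k in x: print(k,x[k].round(1))
for n,l in(("top","vial"),("top","reagent"),("top","tweezers"),("top","spare_a"),("scene","vial"),("scene","tweezers"),("scene","reagent")):
    rr=env.place_of(l,n); print(n,l,[(q["p"],back(n,q["at"],0).round(0)) for q in rr[:3]])
for n in O:
  im=env.camera(n)
  w=im[130:260,180:360] if n=='top' else im[170:290,200:370]
  cv2.imwrite(f"pics/{n}zoom.png",cv2.resize(w,None,fx=4,fy=4,interpolation=cv2.INTER_CUBIC))
E
```

```text
top lever_post [459.2 -88.4 106. ]
top cam_pivot [502.5 -35.8  43. ]
top push_pad [ 628.2 -159.6   78. ]
top holder [572.1  63.3  48. ]
scene lever_post [452.2 -84.8 106. ]
scene cam_pivot [514.8 -33.2  43. ]
scene push_pad [ 633.  -155.2   78. ]
scene holder [569.7  62.9  48. ]
scene port [568.   96.8  65. ]
[ 593.749  -21.648    1.824    1.469 -141.787] 6.164826772502217
[ 593.749  -21.648    1.824    1.469 -141.787] 6.164826772502321
[ 593.749  -21.648    1.824    1.469 -141.787] 6.164826772502222
[[-0.6  0.6]
 [-0.5 -0.7]
 [-0.3 -0.5]
 [-0.2  0.2]
 [-1.5  1. ]
 [ 0.6 -2.4]
 [-0.8 -1.2]
 [ 0.1  0.5]
 [-1.3 -1.3]]
cam_pivot [504.1 -34.5  43. ]
push_pad [ 629.3 -158.9   78. ]
holder [571.6  63.7  48. ]
lever_post [458.  -87.2 106. ]
port [564.2  92.6  65. ]
top vial [(0.57, array([ 497., -217.,    0.]))]
top reagent [(0.88, array([ 699., -337.,    0.])), (0.33, array([595., -24.,   0.]))]
top tweezers [(0.61, array([376., -74.,   0.]))]
top spare_a [(0.72, array([ 351., -395.,    0.])), (0.67, array([ 359., -317.,    0.])), (0.5, array([ 411., -359.,    0.]))]
scene vial [(0.45, array([ 498., -214.,    0.])), (0.43, array([ 709., -331.,    0.]))]
scene tweezers [(0.42, array([353., -76.,   0.]))]
scene reagent [(0.84, array([ 704., -333.,    0.]))]
```

View pics/topzoom.png

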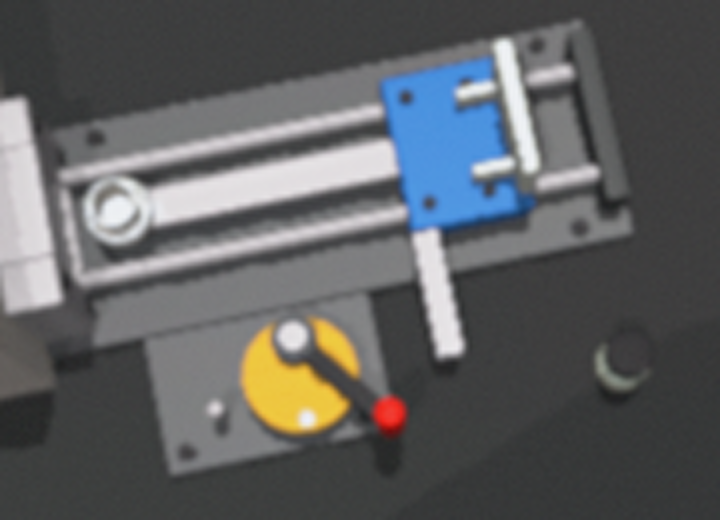

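View pics/scenezoom.png

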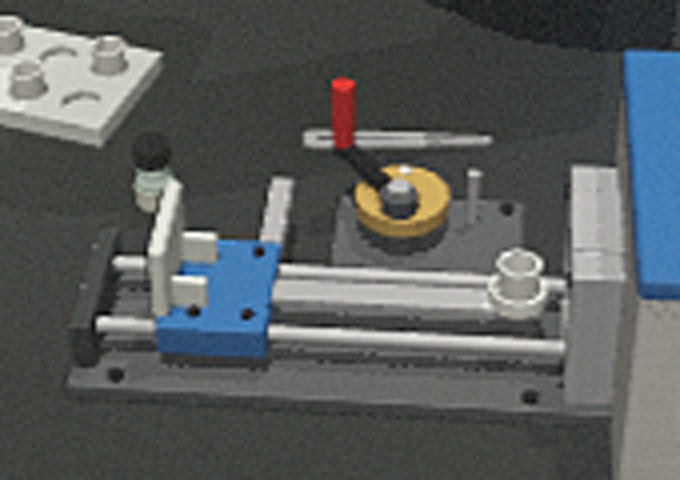

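```bash
cat >> h.py <<'E'
LX,LY,LA=593.749,-21.648,1.824
def l2w(u,w): c,s=np.cos(LA),np.sin(LA); return np.array([LX+c*u-s*w,LY+s*u+c*w])
def go(uv,z,dirl):
    """target TCP at loader uv, height z, tool -x along loader direction angle dirl; prints total tool shift now, turn about y"""
    from scipy.spatial.transform import Rotation as Ro
    s=env.state();R=s["ee_rot"];t=np.array([*l2w(*uv),z])
    d=R.T@(t-s["tcp_pos"])
    a=LA+dirl;x=-np.array([np.cos(a),np.sin(a),0]);y=np.array([0,0,-1.]);Rt=np.column_stack([x,y,np.cross(x,y)])
    rv=np.degrees(Ro.from_matrix(R.T@Rt).as_rotvec())
    sl=s["tcp_pos"][:2]-[LX,LY];c,sn=np.cos(LA),np.sin(LA)
    print("target",t.round(1),"shift",d.round(1),"turn",rv.round(2),"now",s["tcp_pos"].round(1),"loader",(np.array([c*sl[0]+sn*sl[1],-sn*sl[0]+c*sl[1]])).round(1),"F",s["ft_force"].round(1),"t",s["clock"],"w",s["width"])
E
python3 - <<'E'
from h import *
th=.7+1.469
t=np.array([np.sin(th),-np.cos(th)]);p=np.array([10+70*np.cos(th),90+70*np.sin(th)])
print(p,p-t*50)
go(p-t*50,200,np.arctan2(t[1],t[0]))
E
```

```text
[-29.42112935 147.84439956] [-70.73855761 119.68645003]
target [ 495.6 -120.1  200. ] shift [-372.4  102.6  456.4] turn [ -0.  -35.9  -0. ] now [ 133.7 -584.9  302.6] loader [-430.1  586.5] F [ 0.7 -0.7  0.3] t 1.15 w 0.9977209443381007
```

```bash
python3 -m crank '[[[-18.6,0,22.8],[0,0,0]],[[-18.6,0,22.8],[0,0,0]],[[-18.6,0,22.8],[0,0,0]],[[-18.6,0,22.8],[0,0,0]],[[-18.6,0,22.8],[0,0,0]],[[-18.6,0,22.8],[0,0,0]],[[-18.6,0,22.8],[0,0,0]],[[-18.6,0,22.8],[0,0,0]],[[-18.6,0,22.8],[0,0,0]],[[-18.6,0,22.8],[0,0,0]]]' 0 10
python3 -m crank '[[[-18.6,0,22.8],[0,0,0]],[[-18.6,0,22.8],[0,0,0]],[[-18.6,0,22.8],[0,0,0]],[[-18.6,0,22.8],[0,0,0]],[[-18.6,0,22.8],[0,0,0]],[[-18.6,0,22.8],[0,0,0]],[[-18.6,0,22.8],[0,0,0]],[[-18.6,0,22.8],[0,0,0]],[[-18.6,0,22.8],[0,0,0]],[[-18.6,0,22.8],[0,0,0]]]'
python3 -m crank '[[[0,10,0],[0,-6,0]],[[0,20,0],[0,-6,0]],[[0,20,0],[0,-6,0]],[[0,20,0],[0,-6,0]],[[0,20,0],[0,-6,0]],[[0,10,0],[0,-6,0]],[[0,0,0],[0,0,0]]]'
python3 - <<'E'
from h import *
import cv2
go((-70.7,119.7),200,np.arctan2(.565,.825))
cv2.imwrite("pics/w1.png",env.camera("wrist"));cv2.imwrite("pics/s1.png",env.camera("scene"))
print(env.camera_params("wrist"))
E
```

```text
clock: 1.98
tcp_pos: [315.2, -351.5, 302.8]
ee_rot: [[0.223, 0.0, 0.975], [-0.975, -0.0, 0.223], [0.0, -1.0, 0.0]]
ft_force: [-0.2, 0.1, -0.7]
width: 0.282
clock: 2.82
tcp_pos: [496.1, -119.3, 302.9]
ee_rot: [[0.223, 0.0, 0.975], [-0.975, -0.0, 0.223], [0.0, -1.0, 0.0]]
ft_force: [-0.0, -0.5, 0.3]
width: 0.006
clock: 3.4
tcp_pos: [493.9, -120.0, 200.5]
ee_rot: [[0.756, -0.004, 0.655], [-0.655, 0.002, 0.756], [-0.004, -1.0, -0.001]]
ft_force: [0.0, 0.9, 0.1]
width: 0.004
target [ 495.6 -120.1  200. ] shift [1.3 0.5 1. ] turn [ 0.08  0.18 -0.24] now [ 493.9 -120.   200.5] loader [-70.2 121.3] F [0.  0.9 0.1] t 3.4 w 0.004491927919310463
{'mtx': array([[370.43508936,   0.        , 287.0653486 ],
       [  0.        , 370.43508936, 205.82081834],
       [  0.        ,   0.        ,   1.        ]]), 'hand_eye': array([[ 9.99999489e-01,  1.06440124e-04,  1.00486845e-03,
        -1.92984615e-01],
       [-9.27407014e-04, -2.98206951e-01,  9.54500788e-01,
        -8.10762420e+01],
       [ 4.01255937e-04, -9.54501233e-01, -2.98206700e-01,
         8.12766970e+01],
       [ 0.00000000e+00,  0.00000000e+00,  0.00000000e+00,
         1.00000000e+00]])}
```

View pics/w1.png

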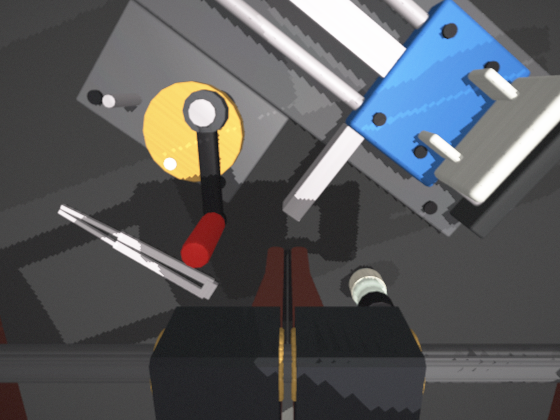

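View pics/s1.png

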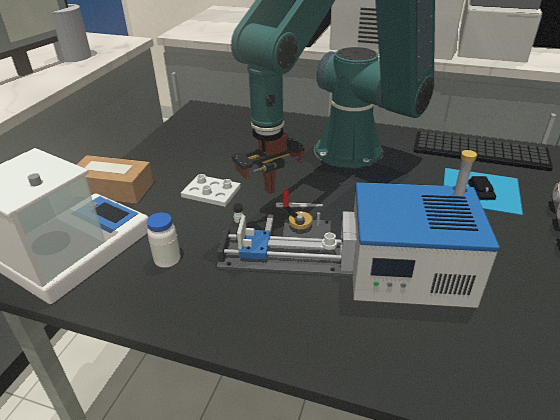

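```bash
python3 - <<'E'
from h import *
for l,z in(("lever_post",106),("cam_pivot",43)):
    s=env.state();p=env.camera_params("wrist");env.camera("wrist")
    for r in env.place_of(l,"wrist")[:2]:
        H=p["hand_eye"];d=s["ee_rot"]@H[:3,:3]@np.linalg.inv(p["mtx"])@np.array([*r["at"],1]);o=s["tcp_pos"]+s["ee_rot"]@H[:3,3]
        print(l,r["p"],r["at"],(o+d*(z-o[2])/d[2]).round(1))
E
```

```text
lever_post 0.76 [193.2, 252.9] [458.4 -88.2 106. ]
cam_pivot 0.9 [204.6, 113.1] [501.5 -35.9  43. ]
```

```bash
python3 -m crank '[[[-2,13,0],[0,0,0]],[[-4,13,0],[0,0,0]],[[-4,13,0],[0,0,0]],[[-4,13,0],[0,0,0]],[[-4,0,0],[0,0,0]],[[-3,0,0],[0,0,0]],[[0,0,0],[0,0,0]]]'
python3 -m crank '[[[-2,0,0],[0,0,0]],[[-2,0,0],[0,0,0]],[[-2,0,0],[0,0,0]],[[0,0,0],[0,0,0]]]'
```

```text
clock: 4.28
tcp_pos: [479.4, -106.5, 151.5]
ee_rot: [[0.753, 0.0, 0.658], [-0.658, -0.0, 0.753], [0.0, -1.0, 0.0]]
ft_force: [-0.1, 0.3, -0.1]
width: 0.004
clock: 4.62
tcp_pos: [474.9, -102.7, 151.1]
ee_rot: [[0.753, 0.0, 0.658], [-0.658, -0.0, 0.753], [0.0, -1.0, 0.0]]
ft_force: [-0.5, 0.5, 0.1]
width: 0.007
```

```bash
python3 - <<'E'
from h import *
import cv2
cv2.imwrite("pics/w2.png",env.camera("wrist"))
go((0,0),148,0)
E
```

```text
target [593.7 -21.6 148. ] shift [ 36.1   3.  139.2] turn [-2.000e-02  3.437e+01  1.000e-02] now [ 475.  -102.8  151. ] loader [-48.8 135.3] F [1.  0.4 0.5] t 4.6667 w 0.005199227662377357
```

View pics/w2.png

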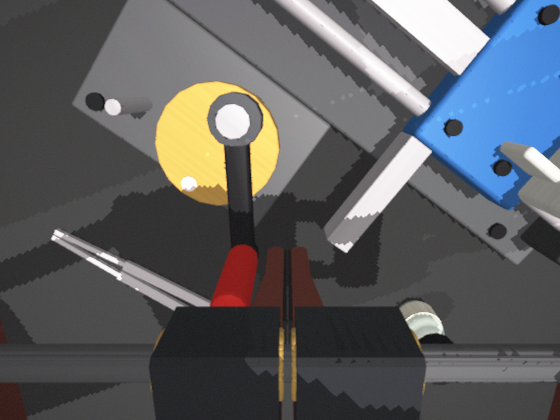

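```bash
python3 -m crank '[[[-2,0,0],[0,0,0]],[[-5,0,-1.3],[0,4,0]],[[-5,0,-1.3],[0,4,0]],[[-5,0,-1.3],[0,4,0]],[[0,0,0],[0,0,0]]]'; python3 - <<'E'
from h import *
import cv2
cv2.imwrite("pics/w3.png",env.camera("wrist"))
go((0,0),148,0)
E
```

```text
clock: 5.08
tcp_pos: [462.0, -95.1, 151.2]
ee_rot: [[0.598, 0.005, 0.802], [-0.802, -0.003, 0.598], [0.005, -1.0, 0.002]]
ft_force: [2.8, -7.3, -3.8]
width: 0.005
target [593.7 -21.6 148. ] shift [ 20.2   3.5 149.4] turn [-0.15 22.36  0.26] now [462.  -95.1 151.2] loader [-38.1 145.9] F [ 3.9 -6.  -3.6] t 5.1333 w 0.004827625495147234
```

View pics/w3.png

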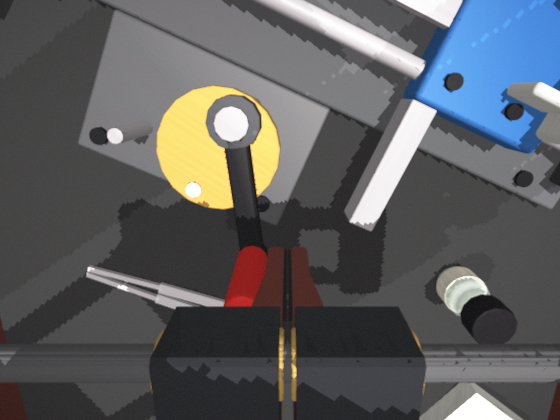

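```bash
python3 -m crank '[[[-5,0,-1.3],[0,4,0]],[[-5,0,-1.3],[0,4,0]],[[-5,0,-1.3],[0,4,0]],[[-5,0,-1.3],[0,4,0]],[[-5,0,-1.3],[0,4,0]],[[-5,0,-1.3],[0,4,0]],[[-5,0,-1.3],[0,4,0]],[[-5,0,-1.3],[0,4,0]],[[0,0,0],[0,0,0]]]'; python3 - <<'E'
from h import *
import cv2
cv2.imwrite("pics/w4.png",env.camera("wrist"))
go((0,0),148,0)
E
```

```text
clock: 5.88
tcp_pos: [435.4, -62.2, 151.0]
ee_rot: [[0.083, 0.001, 0.997], [-0.997, -0.003, 0.083], [0.003, -1.0, 0.0]]
ft_force: [-2.1, -7.0, 1.9]
width: 0.007
target [593.7 -21.6 148. ] shift [-26.9   3.  161.2] turn [-0.   -9.6   0.13] now [435.4 -62.2 151. ] loader [  0.4 163.4] F [-1.8 -6.6  2.3] t 5.9333 w 0.00791676361356638
```

View pics/w4.png

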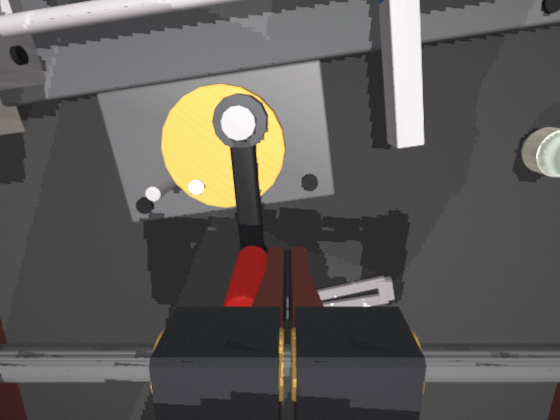

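```bash
python3 -m crank '[[[-5,0,-1.3],[0,4,0]],[[-5,0,-1.3],[0,4,0]],[[-5,0,-1.3],[0,4,0]],[[-5,0,-1.3],[0,4,0]],[[-5,0,-1.3],[0,4,0]],[[-5,0,-1.3],[0,4,0]],[[-5,0,-1.3],[0,4,0]],[[-5,0,-1.3],[0,4,0]],[[0,0,0],[0,0,0]]]'; python3 - <<'E'
from h import *
import cv2
cv2.imwrite("pics/w5.png",env.camera("wrist"))
go((0,0),148,0)
E
```

```text
clock: 6.68
tcp_pos: [431.2, -21.1, 150.9]
ee_rot: [[-0.458, -0.001, 0.889], [-0.889, -0.002, -0.458], [0.002, -1.0, 0.0]]
ft_force: [-2.2, -6.1, 2.7]
width: 0.007
target [593.7 -21.6 148. ] shift [-73.6   2.8 144.9] turn [ 2.00e-02 -4.16e+01  9.00e-02] now [431.2 -21.2 150.9] loader [ 41.2 157.3] F [-2.8 -4.6  3.6] t 6.7333 w 0.005321588611898393
```

View pics/w5.png

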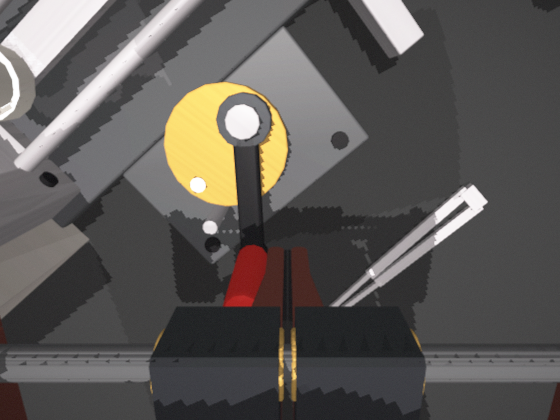

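```bash
python3 -m crank '[[[-2.5,0,-0.7],[0,2,0]],[[-2.5,0,-0.7],[0,2,0]],[[-2.5,0,-0.7],[0,2,0]],[[0,0,0],[0,0,0]]]';python3 -m crank '[[[-2.5,0,-0.7],[0,2,0]],[[0,0,0],[0,0,0]]]';python3 -m crank '[[[-2.5,0,-0.7],[0,2,0]],[[0,0,0],[0,0,0]]]'; python3 - <<'E'
from h import *
import cv2
cv2.imwrite("pics/w6.png",env.camera("wrist"))
go((0,0),148,0)
E
```

```text
clock: 7.07
tcp_pos: [432.9, -13.9, 150.9]
ee_rot: [[-0.547, -0.001, 0.837], [-0.837, -0.002, -0.547], [0.002, -1.0, 0.0]]
ft_force: [-2.7, -7.3, 3.8]
width: 0.005
clock: 7.23
tcp_pos: [433.7, -11.4, 150.9]
ee_rot: [[-0.576, -0.001, 0.818], [-0.818, -0.002, -0.576], [0.002, -1.0, 0.0]]
ft_force: [-2.2, -7.3, 3.1]
width: 0.005
clock: 7.4
tcp_pos: [434.6, -9.0, 150.9]
ee_rot: [[-0.604, -0.001, 0.797], [-0.797, -0.002, -0.604], [0.002, -1.0, 0.0]]
ft_force: [-3.0, -6.9, 4.3]
width: 0.003
target [593.7 -21.6 148. ] shift [-85.9   2.8 134.6] turn [ 3.000e-02 -5.159e+01  1.200e-01] now [434.5  -9.1 150.9] loader [ 52.1 151. ] F [-3.3 -6.5  3.3] t 7.45 w 0.006751695976063799
```

View pics/w6.png

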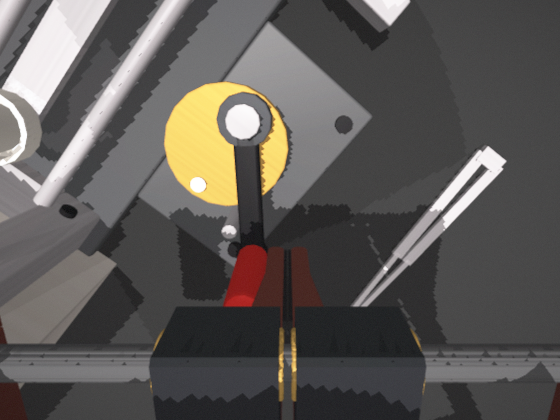

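Pin nearly met (pin 229,231 vs lever edge ~240). Continue gently.

```bash
for i in 1; do python3 -m crank '[[[-2.5,0,-0.7],[0,2,0]],[[0,0,0],[0,0,0]]]';python3 -m crank '[[[-2.5,0,-0.7],[0,2,0]],[[0,0,0],[0,0,0]]]'; done; python3 - <<'E'
from h import *
go((0,0),148,0)
E
```

```text
clock: 7.62
tcp_pos: [435.3, -6.9, 150.8]
ee_rot: [[-0.631, -0.001, 0.776], [-0.776, -0.003, -0.631], [0.003, -1.0, 0.001]]
ft_force: [-3.4, -9.5, 4.6]
width: 0.006
clock: 7.78
tcp_pos: [435.3, -6.1, 150.8]
ee_rot: [[-0.656, -0.004, 0.755], [-0.755, -0.006, -0.656], [0.007, -1.0, 0.001]]
ft_force: [-8.0, -20.5, 8.3]
width: 0.007
target [593.7 -21.6 148. ] shift [-92.2   2.4 129.7] turn [  0.13 -55.51   0.39] now [435.3  -6.1 150.8] loader [ 54.7 149.5] F [ -8.  -20.5   8.3] t 7.7833 w 0.0067746455199045215
```

```bash
python3 -m crank '[[[-0.8,0,0],[0,0,0]],[[0,0,0],[0,0,0]],[[0,0,0],[0,0,0]]]'
python3 -m crank '[[[4,0,0],[0,0,0]],[[10,0,0],[0,0,0]],[[10,0,0],[0,0,0]],[[10,0,0],[0,0,0]],[[0,-25,0],[0,0,0]],[[0,-25,0],[0,0,0]],[[0,0,0],[0,0,0]]]'; python3 - <<'E'
from h import *
import cv2
for n in("wrist","top","scene"):
  im=env.camera(n); cv2.imwrite(f"pics/{n}7.png",im)
  if n!="wrist":
    print(n,[(l,[(r["p"],r["at"]) for r in env.place_of(l,n)[:1]]) for l in("lever_post","push_pad","holder","crucible")])
    w=im[130:260,180:360] if n=='top' else im[170:290,200:370]
    cv2.imwrite(f"pics/{n}zoom7.png",cv2.resize(w,None,fx=4,fy=4,interpolation=cv2.INTER_CUBIC))
go((-141.8-40,0),220,0)
E
```

```text
clock: 8.03
tcp_pos: [435.4, -6.0, 150.9]
ee_rot: [[-0.655, -0.004, 0.756], [-0.756, -0.006, -0.655], [0.008, -1.0, 0.001]]
ft_force: [-9.0, -23.3, 8.7]
width: 0.002
clock: 8.62
tcp_pos: [416.4, -29.2, 203.7]
ee_rot: [[-0.658, 0.005, 0.753], [-0.753, -0.001, -0.658], [-0.003, -1.0, 0.005]]
ft_force: [1.0, 0.0, 0.3]
width: 0.006
top [('lever_post', []), ('push_pad', [(0.71, [313.2, 157.4])]), ('holder', [(0.9, [208.8, 186.3])]), ('crucible', [(0.59, [205.4, 183.1])])]
scene [('lever_post', [(0.72, [320.4, 192.4])]), ('push_pad', [(0.84, [236.2, 228.0])]), ('holder', [(0.78, [328.7, 242.9])]), ('crucible', [(0.65, [331.3, 239.4])])]
target [ 639.3 -197.7  220. ] shift [-19.9 -20.1 280.5] turn [ 6.000e-02 -5.562e+01 -1.000e-02] now [414.9 -28.3 200.2] loader [ 38.4 174.9] F [ 0.5 -0.2  0.3] t 9.1667 w 0.00596950789841384
```

View pics/wrist7.png

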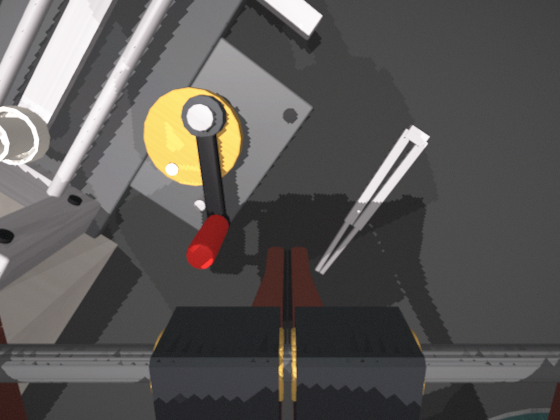

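View pics/topzoom7.png

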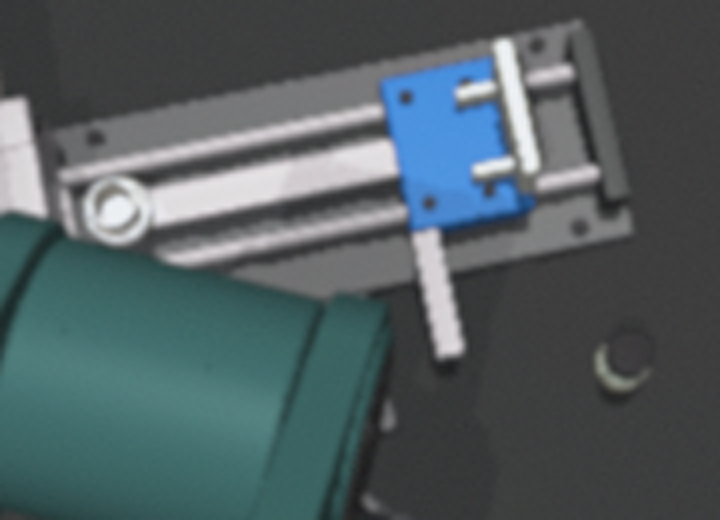

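View pics/scenezoom7.png

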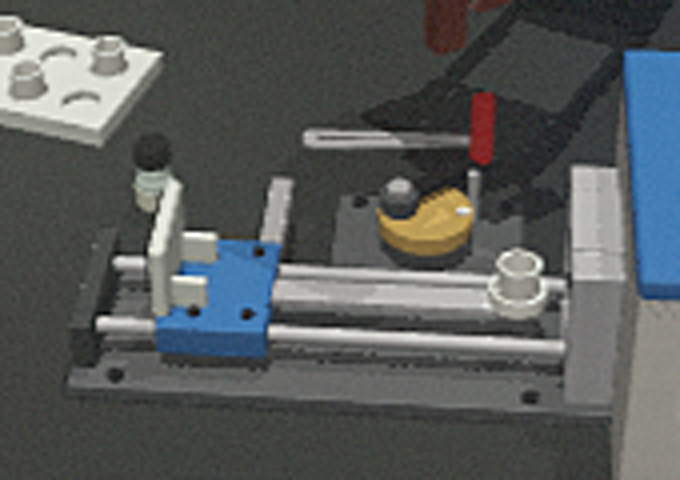

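```bash
python3 -m crank '[[[0,-22,0],[0,0,0]],[[-2,0,28],[0,0,0]],[[-2,0,28],[0,0,0]],[[-2,0,28],[0,0,0]],[[-2,0,28],[0,0,0]],[[-2,0,28],[0,0,0]],[[-2,0,28],[0,0,0]],[[-2,0,28],[0,0,0]],[[-2,0,28],[0,0,0]],[[-2,0,28],[0,0,0]]]'
python3 -m crank '[[[-2,0,28],[0,0,0]],[[0,0,0],[0,-7,0]],[[0,0,0],[0,-7,0]],[[0,0,0],[0,-7,0]],[[0,0,0],[0,-7,0]],[[0,0,0],[0,-7,0]],[[0,0,0],[0,-7,0]],[[0,0,0],[0,-7,0]],[[0,0,0],[0,-6.6,0]],[[0,0,0],[0,0,0]]]'
python3 - <<'E'
from h import *
import cv2
go((-141.8-32,0),148,0)
s=env.state();p=env.camera_params("wrist");cv2.imwrite("pics/w8.png",env.camera("wrist"))
for l,z in(("push_pad",78),("holder",48)):
    for r in env.place_of(l,"wrist")[:2]:
        H=p["hand_eye"];d=s["ee_rot"]@H[:3,:3]@np.linalg.inv(p["mtx"])@np.array([*r["at"],1]);o=s["tcp_pos"]+s["ee_rot"]@H[:3,3]
        print(l,r["p"],r["at"],(o+d*(z-o[2])/d[2]).round(1))
E
```

```text
clock: 10.0
tcp_pos: [617.6, -181.3, 222.1]
ee_rot: [[-0.658, -0.001, 0.753], [-0.753, 0.0, -0.658], [0.0, -1.0, -0.001]]
ft_force: [0.5, -0.6, 0.0]
width: 0.004
clock: 10.83
tcp_pos: [639.0, -197.3, 222.1]
ee_rot: [[0.254, -0.001, 0.967], [-0.967, 0.0, 0.254], [-0.001, -1.0, -0.001]]
ft_force: [-0.2, -0.1, 0.3]
width: 0.005
target [ 637.3 -189.9  148. ] shift [-7.5 74.1  0.3] turn [ 0.04  0.21 -0.04] now [ 639.  -197.3  222.1] loader [-181.4    0.2] F [-0.2 -0.1  0.3] t 10.8333 w 0.00459587122355914
push_pad 0.55 [227.5, 233.0] [ 622.  -162.2   78. ]
```

View pics/w8.png

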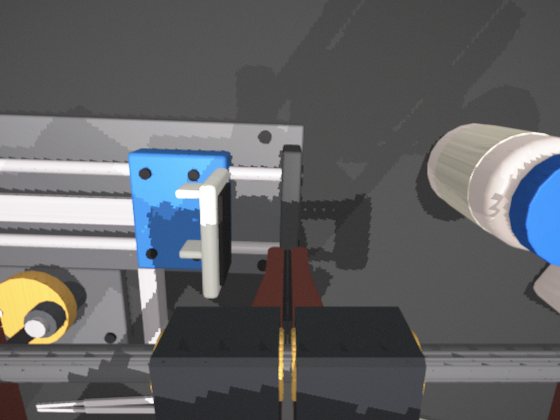

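```bash
python3 -m crank '[[[0,20,0],[0,0,0]],[[0,20,0],[0,0,0]],[[0,20,0],[0,0,0]],[[0,13,0],[0,0,0]],[[0,0,0],[0,0,0]],[[-5,0,0],[0,0,0]],[[-5,0,0],[0,0,0]],[[-4,0,0],[0,0,0]],[[-2,0,0],[0,0,0]],[[0,0,0],[0,0,0]]]'
python3 - <<'E'
from h import *
import cv2
go((-141.8,0),148,0)
cv2.imwrite("pics/w9.png",env.camera("wrist"));im=env.camera("scene");cv2.imwrite("pics/s9.png",cv2.resize(im[150:290,200:370],None,fx=4,fy=4,interpolation=cv2.INTER_CUBIC))
E
```

```text
clock: 11.82
tcp_pos: [635.4, -181.3, 150.7]
ee_rot: [[0.251, 0.001, 0.968], [-0.968, -0.0, 0.251], [0.001, -1.0, 0.001]]
ft_force: [-0.0, -0.1, -0.2]
width: 0.006
target [ 629.3 -158.9  148. ] shift [-23.2   2.7  -0.4] turn [-0.06  0.    0.03] now [ 635.4 -181.3  150.7] loader [-165.    -0.4] F [-0.  -0.1 -0.2] t 11.8167 w 0.005538917084830866
```

View pics/w9.png

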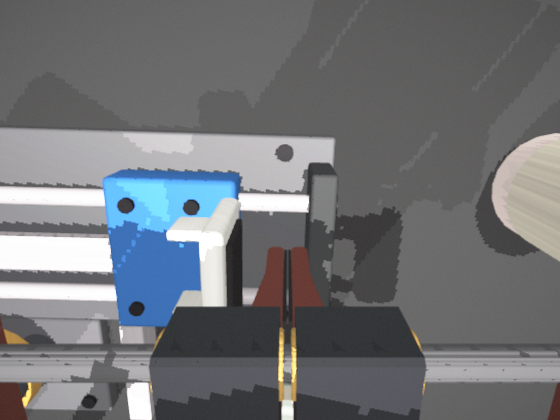

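View pics/s9.png

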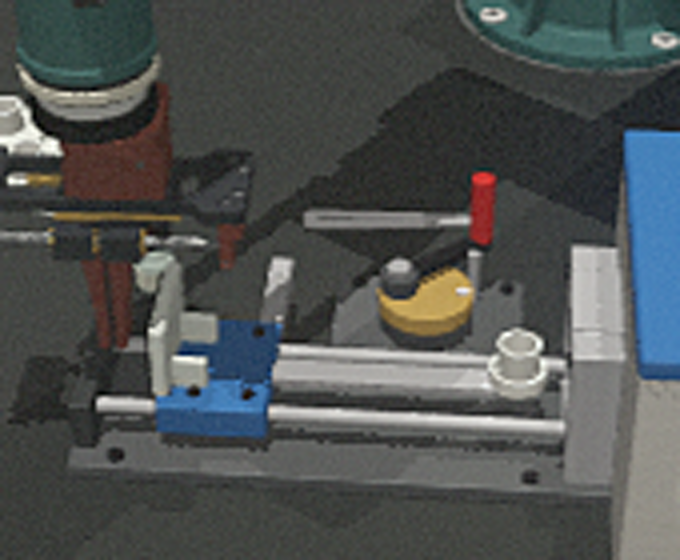

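```bash
python3 -m crank '[[[-2,0,0],[0,0,0]],[[-2,0,0],[0,0,0]],[[-2,0,0],[0,0,0]],[[-1.5,0,0],[0,0,0]],[[-1.5,0,0],[0,0,0]],[[-1.5,0,0],[0,0,0]],[[-1,0,0],[0,0,0]],[[-1,0,0],[0,0,0]],[[-1,0,0],[0,0,0]]]'
python3 - <<'E'
from h import *
go((-141.8,0),148,0)
E
```

```text
clock: 12.67
tcp_pos: [631.8, -168.8, 149.7]
ee_rot: [[0.25, 0.0, 0.968], [-0.968, 0.0, 0.25], [-0.0, -1.0, 0.0]]
ft_force: [-0.0, 0.1, -0.3]
width: 0.005
target [ 629.3 -158.9  148. ] shift [-10.2   1.7   0. ] turn [-0.   -0.03 -0.01] now [ 631.8 -168.8  149.7] loader [-152.    0.] F [-0.   0.1 -0.3] t 12.6667 w 0.004915359799552439
```

```bash
python3 -m crank '[[[-1,0,0],[0,0,0]],[[-1,0,0],[0,0,0]],[[-1,0,0],[0,0,0]],[[-1,0,0],[0,0,0]],[[-1,0,0],[0,0,0]]]'
python3 -m crank '[[[-1.5,0,0],[0,0,0]],[[-1.5,0,0],[0,0,0]],[[-1.5,0,0],[0,0,0]],[[-1.5,0,0],[0,0,0]]]'
python3 - <<'E'
from h import *
go((-141.8,0),148,0)
import cv2
im=env.camera("scene");cv2.imwrite("pics/s10.png",cv2.resize(im[150:290,200:370],None,fx=4,fy=4,interpolation=cv2.INTER_CUBIC))
E
```

```text
clock: 13.08
tcp_pos: [630.7, -164.2, 149.7]
ee_rot: [[0.25, 0.0, 0.968], [-0.968, -0.0, 0.25], [0.0, -1.0, 0.0]]
ft_force: [1.2, -2.2, -1.2]
width: 0.008
clock: 13.42
tcp_pos: [629.2, -158.0, 149.7]
ee_rot: [[0.25, 0.0, 0.968], [-0.968, 0.0, 0.25], [0.0, -1.0, 0.0]]
ft_force: [1.4, -2.8, -1.2]
width: 0.007
target [ 629.3 -158.9  148. ] shift [ 0.9  1.7 -0.2] turn [-0.03 -0.03  0.01] now [ 629.2 -158.   149.7] loader [-140.9   -0.2] F [ 1.4 -2.8 -1.2] t 13.4167 w 0.006593685794735784
```

View pics/s10.png

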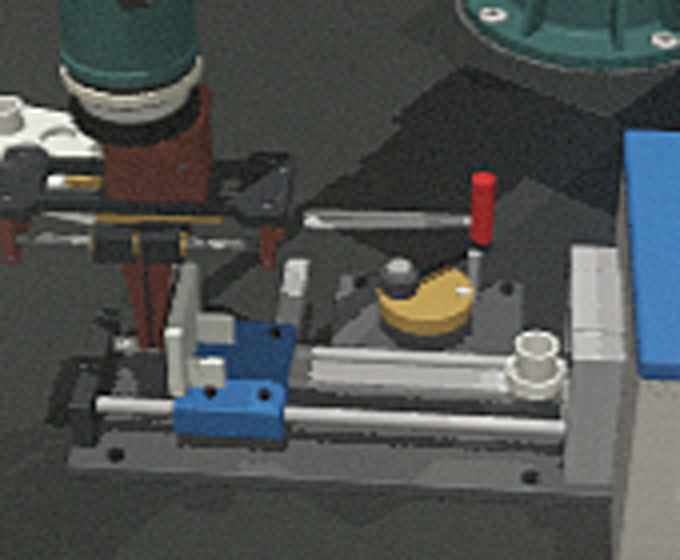

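```bash
python3 -m crank '[[[-2,0,0],[0,0,0]],[[-2.5,0,0],[0,0,0]],[[-2.5,0,0],[0,0,0]],[[-2.5,0,0],[0,0,0]],[[-2.5,0,0],[0,0,0]],[[-2.5,0,0],[0,0,0]],[[-2.5,0,0],[0,0,0]],[[-2.5,0,0],[0,0,0]]]'
python3 -m crank '[[[-2.5,0,0],[0,0,0]],[[-2.5,0,0],[0,0,0]],[[-2.5,0,0],[0,0,0]],[[-2.5,0,0],[0,0,0]],[[-2.5,0,0],[0,0,0]],[[-2,0,0],[0,0,0]]]'
python3 - <<'E'
from h import *
go((-141.8,0),148,0)
import cv2
im=env.camera("scene");cv2.imwrite("pics/s11.png",cv2.resize(im[150:290,200:370],None,fx=4,fy=4,interpolation=cv2.INTER_CUBIC))
E
```

```text
clock: 14.13
tcp_pos: [624.4, -139.1, 149.9]
ee_rot: [[0.25, 0.001, 0.968], [-0.968, -0.0, 0.25], [0.0, -1.0, 0.001]]
ft_force: [3.7, -2.4, -0.7]
width: 0.005
clock: 14.63
tcp_pos: [620.5, -125.0, 149.7]
ee_rot: [[0.25, -0.0, 0.968], [-0.968, 0.0, 0.25], [-0.0, -1.0, -0.0]]
ft_force: [3.0, -2.8, 1.2]
width: 0.004
target [ 629.3 -158.9  148. ] shift [35.1  1.7  0. ] turn [ 0.   -0.02 -0.01] now [ 620.5 -125.   149.7] loader [-106.7    0. ] F [ 3.  -2.8  1.2] t 14.6333 w 0.0037096994022125193
```

View pics/s11.png

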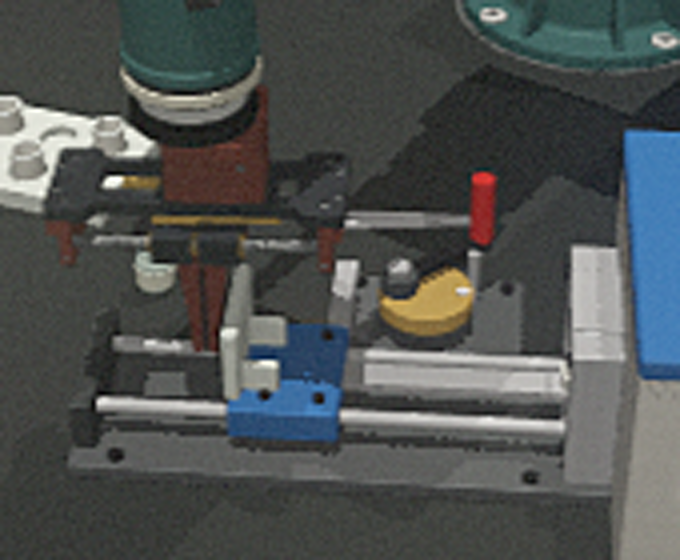

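```bash
python3 -m crank '[[[-1.5,0,0],[0,0,0]],[[-1.5,0,0],[0,0,0]],[[-1.5,0,0],[0,0,0]],[[-1.5,0,0],[0,0,0]],[[-1.5,0,0],[0,0,0]],[[-1.5,0,0],[0,0,0]]]'
python3 -m crank '[[[-1,0,0],[0,0,0]],[[-1,0,0],[0,0,0]],[[-1,0,0],[0,0,0]]]'
python3 -m crank '[[[-1,0,0],[0,0,0]],[[-1,0,0],[0,0,0]],[[0,0,0],[0,0,0]]]'
```

```text
clock: 15.18
tcp_pos: [618.3, -116.5, 149.6]
ee_rot: [[0.25, 0.0, 0.968], [-0.968, 0.0, 0.25], [-0.0, -1.0, 0.0]]
ft_force: [2.2, -2.1, 0.0]
width: 0.009
clock: 15.43
tcp_pos: [617.6, -113.6, 149.7]
ee_rot: [[0.25, 0.0, 0.968], [-0.968, 0.0, 0.25], [-0.0, -1.0, 0.0]]
ft_force: [3.0, -2.3, -0.2]
width: 0.003
clock: 15.68
tcp_pos: [616.9, -111.5, 149.6]
ee_rot: [[0.25, -0.0, 0.968], [-0.968, 0.0, 0.25], [-0.0, -1.0, -0.0]]
ft_force: [1.8, -2.0, 0.2]
width: 0.007
```

```bash
python3 -m crank '[[[-1,0,0],[0,0,0]],[[-1,0,0],[0,0,0]],[[0,0,0],[0,0,0]]]'
python3 -m crank '[[[-1,0,0],[0,0,0]],[[-1,0,0],[0,0,0]],[[0,0,0],[0,0,0]]]'
python3 - <<'E'
from h import *
go((-141.8,0),148,0)
import cv2
im=env.camera("scene");cv2.imwrite("pics/s12.png",cv2.resize(im[150:290,200:370],None,fx=4,fy=4,interpolation=cv2.INTER_CUBIC))
E
```

```text
clock: 15.93
tcp_pos: [616.6, -110.4, 149.7]
ee_rot: [[0.25, 0.0, 0.968], [-0.968, -0.001, 0.25], [0.001, -1.0, -0.0]]
ft_force: [2.9, -4.7, -0.9]
width: 0.006
clock: 16.18
tcp_pos: [616.6, -110.1, 149.7]
ee_rot: [[0.251, 0.001, 0.968], [-0.968, -0.004, 0.251], [0.004, -1.0, 0.0]]
ft_force: [2.4, -10.6, -3.1]
width: 0.007
target [ 629.3 -158.9  148. ] shift [50.5  1.9  0. ] turn [-0.01  0.01  0.24] now [ 616.6 -110.1  149.7] loader [-91.3   0. ] F [  2.4 -10.6  -3.1] t 16.1833 w 0.0068658004190542766
```

View pics/s12.png

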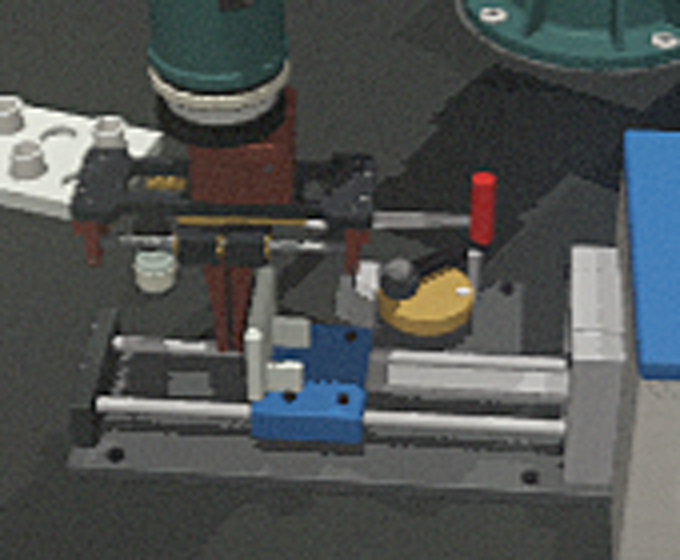

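```bash
python3 -m crank '[[[-1,0,0],[0,0,0]],[[-1,0,0],[0,0,0]],[[0,0,0],[0,0,0]],[[0,0,0],[0,0,0]]]'
python3 -m crank '[[[4,0,0],[0,0,0]],[[6,0,0],[0,0,0]],[[10,0,0],[0,0,0]],[[10,0,0],[0,0,0]],[[0,-25,0],[0,0,0]],[[0,-30,0],[0,0,0]],[[0,-30,0],[0,0,0]],[[30,0,0],[0,0,0]],[[30,0,0],[0,0,0]],[[0,0,0],[0,0,0]]]'
python3 -m crank '[[[30,0,-10],[0,0,0]],[[30,0,-30],[0,0,0]],[[20,0,-30],[0,0,0]],[[0,0,0],[0,0,0]],[[0,0,0],[0,0,0]]]'
python3 - <<'E'
from h import *
import cv2
go((-141.8,0),148,0)
for n in("top","scene"):
    im=env.camera(n)
    for l in("push_pad","lever_post","cam_pivot","vial","reagent","tweezers","crucible"):
        print(n,l,[(r["p"],r["at"]) for r in env.place_of(l,n)[:2]])
    w=im[130:260,180:360] if n=='top' else im[160:290,200:370]
    cv2.imwrite(f"pics/{n}zoom13.png",cv2.resize(w,None,fx=4,fy=4,interpolation=cv2.INTER_CUBIC))
    print(n,'pad home pred',proj(n,np.array([*l2w(-141.8+60,0),78])),'start',proj(n,np.array([*l2w(-141.8,0),78])),'post0',proj(n,np.array([*l2w(10+70*np.cos(.7),90+70*np.sin(.7)),106])))
E
```

```text
clock: 16.57
tcp_pos: [616.5, -109.8, 149.7]
ee_rot: [[0.251, 0.002, 0.968], [-0.968, -0.006, 0.251], [0.007, -1.0, 0.0]]
ft_force: [3.1, -15.5, -3.3]
width: 0.005
clock: 17.4
tcp_pos: [639.8, -198.3, 235.9]
ee_rot: [[0.248, 0.004, 0.969], [-0.969, -0.004, 0.248], [0.004, -1.0, 0.003]]
ft_force: [0.3, -1.1, 0.5]
width: 0.007
clock: 17.82
tcp_pos: [589.2, -288.8, 234.2]
ee_rot: [[0.247, -0.001, 0.969], [-0.969, 0.001, 0.247], [-0.002, -1.0, -0.001]]
ft_force: [0.6, 0.2, -0.3]
width: 0.006
target [ 629.3 -158.9  148. ] shift [-115.8   86.3   71. ] turn [ 0.06 -0.23 -0.09] now [ 589.2 -288.8  234.2] loader [-257.4   71.4] F [ 0.6  0.2 -0.3] t 17.8167 w 0.006473999224026112
top push_pad [(0.86, [283.9, 158.7])]
top lever_post [(0.68, [227.9, 235.7])]
top cam_pivot [(0.65, [252.9, 214.1])]
top vial []
top reagent []
top tweezers []
top crucible []
top pad home pred [283.62202241 161.3939155 ] start [310.60812501 154.90468565] post0 [230.17922751 236.87932117]
scene push_pad [(0.95, [262.9, 227.3])]
scene lever_post [(0.61, [319.1, 194.7])]
scene cam_pivot [(0.9, [301.8, 226.0])]
scene vial [(0.73, [240.4, 220.1])]
scene reagent []
scene tweezers [(0.63, [301.8, 204.1]), (0.2, [352.4, 242.3])]
scene crucible [(0.67, [227.4, 187.6]), (0.58, [342.9, 237.1])]
scene pad home pred [261.23043573 232.23752233] start [237.49481074 231.53508939] post0 [319.44869825 193.88285326]
```

View pics/topzoom13.png

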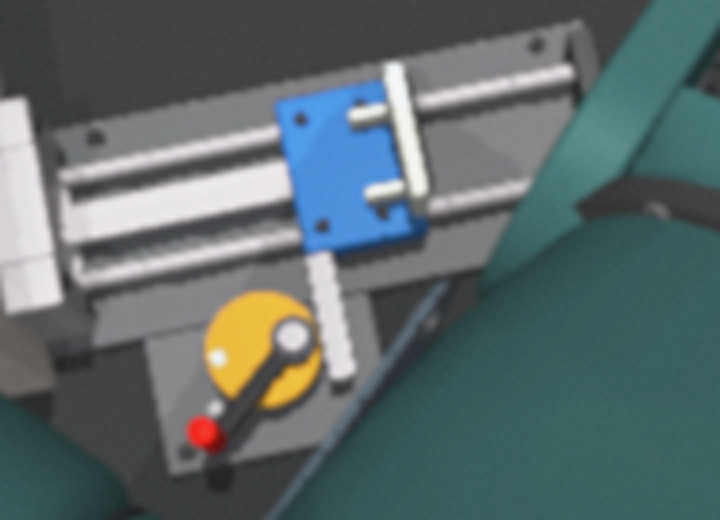

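View pics/scenezoom13.png

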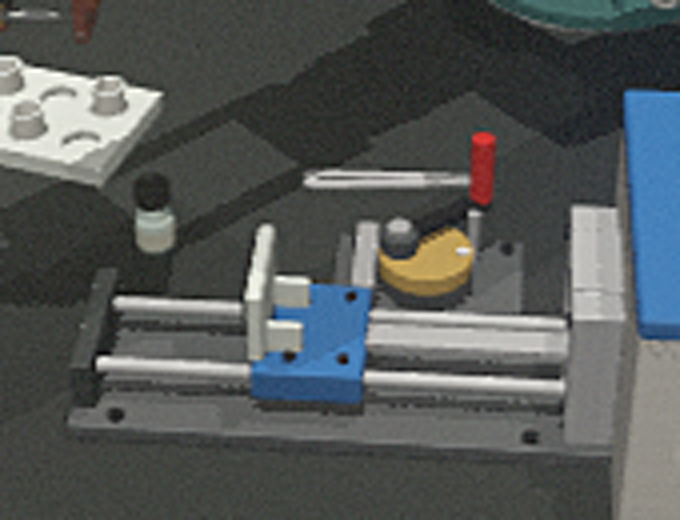

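```bash
python3 - <<'E'
from station import env
import cv2
cv2.imwrite("pics/s14.png",env.camera("scene"))
E
```

```text
(no output)
```

View pics/s14.png

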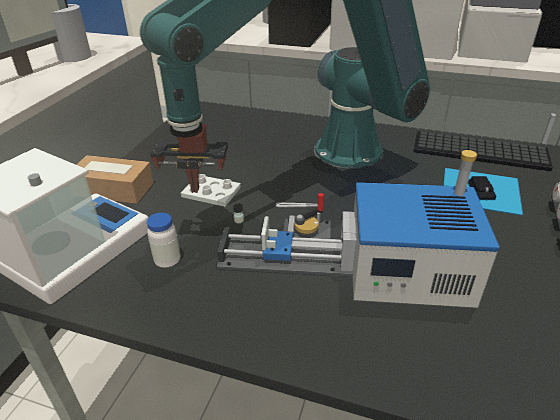

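All the bystanders stand where they began: jar (163,240), vial (239,213), tweezers (300,204), rack (212,190). The gripper is clear of everything.

```bash
python3 -c "
from station import env
print(env.sign_off(), env.state()['clock'])"
```

```text
the job is handed in; nothing more can be done
the job is handed in; nothing more can be done
```

I turned the lock cam clockwise onto its stop pin, then pushed the slide fully home, and handed the job in at about 19 s. I pushed both with the backs of the closed fingers and gripped nothing.

- **Cam:** the force on the post rose from about 9 N to about 26 N while the lever stood still on its pin. Afterwards the post was within about 3 pixels of where the low point should put it in both camera views. The white dot looked about 3° off the loading direction in the top view; I put that down to viewing angle and did not check it further. Even if real, it would hold the slide only about 0.02 mm short.
- **Slide:** it stayed parked until the cam was down. It then moved about 60 mm at roughly 3 N and stopped firm at about 16 N. The pad's measured position matched the fully-home position along the loading direction. It sat 3–5 pixels off in image row, which is more a height or sideways offset than missing travel.
- **Other things:** the scene picture showed the jar, vial, tweezers and rack in their starting places, and the arm was touching nothing.
- **Not confirmed:** the crucible cannot be seen inside the furnace. It was upright in the holder 9 mm into the push, before it reached the port, and was pushed slowly and smoothly, but I could not see it at the end.

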